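# Feel the stop pin into its hidden socket

## Task

Take the steel stop pin out of its wooden parking block and fit it in the polishing bed: the pad in the bed's round window has a socket that is closed by a flush sprung dust plug and cannot be seen, so rest the pin's foot lightly on the pad and sweep it over the pad in a spiral until it drops in, then press it fully home, upright with its shoulder down on the pad, and let go. Press gently throughout (the pad must never be forced down by more than about 25 N) and leave the granite sample on the bed and the loose things beside it where they are.

Things in the scene. Friction and masses are not known exactly. Their poses are not given: they have to be found in the camera images.
- stop_pin: Round steel stop pin, 82 mm tall, 0.17 to 0.33 kg, loose, upright in the wooden block. Origin at the centre of its foot, z up along the pin. From the foot up: shank 14 mm in diameter, 30 mm long; shoulder 28 mm in diameter from 30 to 36 mm; plain post 22 mm in diameter from 36 to 82 mm. Grip the post; it is round, so any yaw will do.
- pin_foot (a point): Centre of the pin's foot (the pin's origin). The foot is flat, chamfered to 11 mm in diameter over the last 2 mm. It enters the socket only within about 2 mm of the socket's centre; elsewhere the pad carries it. A foot that has only caught the socket's edge is pushed sideways by that edge, toward the socket's centre, as it is swept on (10 N and more, against 2 to 5 N of plain rubbing); the shank can bind in the socket while it leans on one side.
- holder_top (a point): Centre of the mouth of the hole in the wooden parking block (80 x 80 x 40 mm, fixed), on its top face, z up. The hole is 18 mm wide, so the pin stands in it with up to 2 mm of play, its shoulder resting on the top face.
- bed: Polishing bed, a fixed grey steel housing 130 x 260 mm (its x, y) and 60 mm high, origin at the centre of its underside, z up. Its bright steel cover is 6 mm thick with a round window 62 mm in diameter centred at x = 0, y = -60 mm; a fence 14 mm high stands on the cover at the +y end; four flat screw heads. The granite sample lies on the cover at the +y half.
- window (a point): Centre of the round window at the level of the pad's resting top face (54 mm above the bed's underside, 6 mm below the cover's top). The flat dark steel pad fills the window from below. Its socket, 16 mm in diameter, takes the whole 30 mm shank; its centre lies 3.5 to 8.5 mm from the window's centre in an unknown direction, new every time; no reading gives it.
- pad (a joint): How far the pad is pressed down on its spring mount, m: 0 at rest; it gives from 4 N on and sinks 0.67 mm per further newton (2 mm at 7 N, 14 mm at 25 N, stop at 16 mm), straight down, and comes back. A flush plug of the same steel closes the socket and yields to 1 to 2 N; when the pin drops in, the load falls to that and the pad rises. The plug rises again if the pin is lifted out.
- tile: Grey granite sample tile 56 x 56 x 10 mm lying loose on the bed's cover, near the fence, origin at the centre of its underside. Leave alone.
- whetstone: Grey whetstone 48 x 150 x 24 mm, loose on the table beyond the bed. Leave alone.
- wood_block: Wooden packing block 42 x 60 x 30 mm, loose on the table. Leave alone.
- marker_pen: Black marker pen 17 x 128 x 19 mm, loose on the table. Leave alone.
Things that resemble listed ones, but are neither listed nor needed, are in the scene too. What is shaped like the stop_pin but red is not meant.

How it is judged:
On the way, in this order (a step that is already met when the one before it is completed fails the run):
1. the stop pin is lifted clear out of the parking block (z of pin_foot in the frame of holder_top above 0.01 m), for 0.1 s.
2. the pin's foot has dropped into the socket, at least 8 mm below the pad's resting top face (z of pin_foot in the frame of window below -0.008 m and horizontal distance between pin_foot and window below 0.014 m and value of joint pad below 0.005 m), for 0.1 s.
At the end, for the whole second after the job is handed in: The pin stands in the socket: its foot at least 27.5 mm below the pad's resting top face (30 mm is fully home) and within 14 mm of the window's centre sideways, upright within 0.06 rad, at rest (under 0.02 m/s), and the pad back up within 3 mm of its rest height (z of pin_foot in the frame of window below -0.0275 m and horizontal distance between pin_foot and window below 0.014 m and angle between stop_pin's own z axis and vertical below 0.06 rad and linear speed of stop_pin below 0.02 m/s and value of joint pad below 0.003 m); the robot touches nothing.
It fails at once if the pad is pressed down more than 14 mm (25 N) (value of joint pad above 0.014 m).
It fails at once if the tile is moved more than 20 mm (distance of tile from where it was at the start of the episode above 0.02 m).
It fails at once if the whetstone is moved more than 20 mm (distance of whetstone from where it was at the start of the episode above 0.02 m).
It fails at once if the wood block is moved more than 20 mm (distance of wood_block from where it was at the start of the episode above 0.02 m).
It fails at once if the marker pen is moved more than 20 mm (distance of marker_pen from where it was at the start of the episode above 0.02 m).
It also fails if it takes over 54 s, if anything falls off the work surface, if the arm or the gripper's body presses on something with over 40 N, if the wrist force passes 120 N, or if a joint passes its speed limit or range.

## Robot

A 6-joint arm with a two-finger parallel gripper is mounted at the origin on a cart in front of the work surface, level with it; the furniture and walls round the work are solid. World frame = base frame: x ahead of the robot, y to its left, z up, the work surface at z = 0. Lengths are in m, angles in rad, forces in N, time in s.
With the tool pointing down it reaches from about 0.275 to 0.75 m from the base axis. Payload 10.2 kg.
Tool frame: the origin (TCP) lies midway between the tips of the shut fingers; the grasp point (between the pads) lies 19 mm behind it; z points along the fingers, y is the line along which they close (so a half turn about z gives the same grasp; the last joint's range is limited). The gripper opens to 88 mm and grips with 3 to 60 N. Pads are 18 mm wide; open, the fingers measure 123 mm over their backs; the gripper's body (75 mm by 187 mm) begins 45 mm behind the grasp point.
Start: joints at [-1.512, 0.313, 1.498, -0, 1.331, -0.223], TCP at [0.146, -0.504, 0.209] pointing down, gripper open.
Joint ranges: [-2.94, 2.94], [-0.97, 2.17], [0.19, 2.56], [-1.23, 4.37], [0.02, 3.11], [-2.88, 2.88]. Speed limits (rad/s): [2.39, 2.39, 3.01, 3.14, 3.14, 3.14].

## Interface

Orientations are given as a unit quaternion [w, x, y, z].
In Python, from station import env gives the robot as it stands. The module is installed in compiled form; this text tells all that it offers.
- The arm moves only by the tool step_arm, never from a script. Its argument "targets" is one flat list of numbers, 6 for each row, row after row: the shift along the tool's x, y, z in cm, then the turn, a rotation vector about the tool's x, y, z in degrees. In form: [x, y, z, ax, ay, az, x, y, z, ax, ay, az, ...]. A call has exactly 8 rows; each row shifts and turns the commanded pose from where the row before left it, along the tool's axes as they then stand; what a row does not reach is not made up. A row lasts 1/8 s, in which the tool goes at most 62.5 mm and 10.7 degrees, less where a joint would pass 70% of its speed; a pose out of reach is approached as far as the arm can. A call is refused whole if a number of a shift passes 6.25 or a number of a turn 10.7, either way. A call with a gripper value outside its range is refused whole. "gripper" is the opening, from 0 (shut) to 1 (fully open), set as the call begins (left out, the last holds). The fingers move at their own pace and stop on an object; "squeeze" is the grip in N (left out, the last holds). Time passes only in rows, so rows that do not move let the fingers close, or fill a call up. It gives the time, the measured TCP pose, the force, the opening and the grip force at its end, in the units of the state.
- env.get_obs(): the state, without advancing time (a new reading comes with each control period).
- env.camera(name): name is "scene" or "top" or "wrist"; returns (picture, depth): 384x512x3 uint8, red, green, blue; 384x512 float32, m along the optical axis (not along the pixel's ray), 0 where there is no reading.
- env.calibration(name): a dict with "fx", "fy", "cx", "cy" (pixels), "dist" ([k1, k2, p1, p2, k3] as OpenCV has them; the pictures are not rectified), "cam_to_world" (4x4, takes a point from camera to world coordinates); the wrist camera has in their place "mount" (4x4, takes a point from camera to tool coordinates, whose origin is the TCP and whose axes are the flange's). Camera axes: x right, y up, looking along -z (the intrinsics and any distortion apply to the point x, -y, -z); pixel columns grow to the right and rows downward; lengths in m; the calibration is good to about 2 mm. A picture is of the moment at which its call begins: read the wrist's pose just before it. calibration takes no time and is no camera call.
- env.finish_job(): hands the job in; it is judged then, once.
The state is a dict: "time": time; "joint_positions": joint angles; "qd": joint speeds; "joint_torque": joint torques, N m; "position": TCP position; "tool_rot": TCP orientation; "wrist_force": force on the tool from outside, world axes, zero at the start; "moment": the same for the moment, N m; "gripper_width": opening from 0.0 (shut) to 1.0 (fully open); "grasp_force": force on a finger pad.
Only numpy, scipy, OpenCV 4.12 (cv2) and the standard library are available. Lean on these libraries where they do the work, as an engineer would, in place of code of your own. Each camera call takes 0.05 s, during which the arm holds its last target. There are 200 camera calls.

## Working session

There is one attempt and no reset: what is moved stays moved. The work goes in short steps, Python scripts to look and compute and a tool call to move; the robot and the scene stay as the last step left them, time stands still between calls to the robot, and variables do not carry over. Pictures are saved under pics/ and viewed, at most 10 in all, crops included, and the job is handed in when it is done.

Besides the shell and the picture viewer there is one more tool, called after ">>>" as name(argument=value, ...) on one line, values as JSON. step_arm: Moves the arm, as the interface text tells. Its arguments: {"type":"object","properties":{"targets":{"type":"array","items":{"type":"number"}},"gripper":{"type":"number"},"squeeze":{"type":"number"}},"required":["targets"]}

```bash
mkdir -p pics
cat > h.py <<'E'
import numpy as np, cv2, json
from station import env
from scipy.spatial.transform import Rotation as R
def pose():
    o=env.get_obs(); q=o["tool_rot"]; T=np.eye(4); T[:3,:3]=R.from_quat([q[1],q[2],q[3],q[0]]).as_matrix(); T[:3,3]=o["position"]; return T,o
def cam(name):
    T,o=pose(); p,d=env.camera(name); c=env.calibration(name)
    M=np.array(c["cam_to_world"]) if "cam_to_world" in c else T@np.array(c["mount"])
    return p,d,c,M
def rays(uv,c,M):
    K=np.array([[c["fx"],0,c["cx"]],[0,c["fy"],c["cy"]],[0,0,1]])
    n=cv2.undistortPoints(np.array(uv,float).reshape(-1,1,2),K,np.array(c["dist"],float)).reshape(-1,2)
    r=np.c_[n[:,0],-n[:,1],-np.ones(len(n))]
    return M[:3,3],r@M[:3,:3].T,r
def onplane(uv,z,c,M):
    o,d,_=rays(uv,c,M); return o+d*((z-o[2])/d[:,2])[:,None]
def bydepth(uv,D,c,M):
    o,d,_=rays(uv,c,M); return np.array([o+d[i]*D[int(round(v)),int(round(u))] for i,(u,v) in enumerate(uv)])
E
python3 - <<'E'
from h import *
for n in("top","scene"):
    p,d,c,M=cam(n); cv2.imwrite(f"pics/{n}.png",p[:,:,::-1]); np.savez(f"{n}.npz",p=p,d=d,M=M); json.dump({k:np.array(v).tolist() for k,v in c.items()},open(n+".json","w"))
    print(n,M.round(3).tolist(),c["dist"])
print(pose())
E
```

```text
top [[-0.012, 0.997, -0.077, 0.571], [-1.0, -0.013, -0.02, -0.08], [-0.021, 0.077, 0.997, 0.95], [0.0, 0.0, 0.0, 1.0]] [-0.00826482  0.          0.          0.          0.        ]
scene [[0.847, 0.292, -0.445, 0.11], [-0.532, 0.485, -0.695, -0.886], [0.013, 0.825, 0.566, 0.738], [0.0, 0.0, 0.0, 1.0]] [-0.11210851  0.          0.          0.          0.        ]
(array([[ 9.60559633e-01,  2.78074067e-01, -7.09966316e-05,
         1.45979979e-01],
       [ 2.78073979e-01, -9.60559052e-01,  1.08202175e-03,
        -5.04048442e-01],
       [ 2.32685732e-04, -1.05908873e-03, -9.99999412e-01,
         2.08746360e-01],
       [ 0.00000000e+00,  0.00000000e+00,  0.00000000e+00,
         1.00000000e+00]]), {'time': 0.1, 'joint_positions': array([-1.51236985e+00,  3.13364015e-01,  1.49832743e+00, -7.91936158e-06,
        1.33098553e+00, -2.23360194e-01]), 'qd': array([-1.14129825e-03, -3.66469342e-05, -9.34417661e-04,  5.88465638e-04,
        5.78561120e-04,  1.16428151e-03]), 'joint_torque': array([ 2.44299627e-03, -4.02815580e+01, -2.52646905e+01,  6.95888232e-02,
        3.42647836e-02, -5.69229553e-05]), 'position': array([ 0.14597998, -0.50404844,  0.20874636]), 'tool_rot': array([-5.40634953e-04,  9.90090665e-01,  1.40428565e-01,  4.08268419e-05]), 'wrist_force': array([ 0.41469103, -0.46312152,  0.02517261]), 'moment': array([-0.00152038,  0.01273071, -0.00195082]), 'grasp_force': 0.0, 'gripper_width': 1.0004619937976624})
```

View pics/top.png

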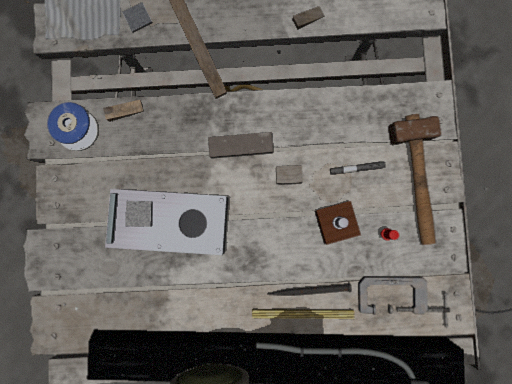

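View pics/scene.png

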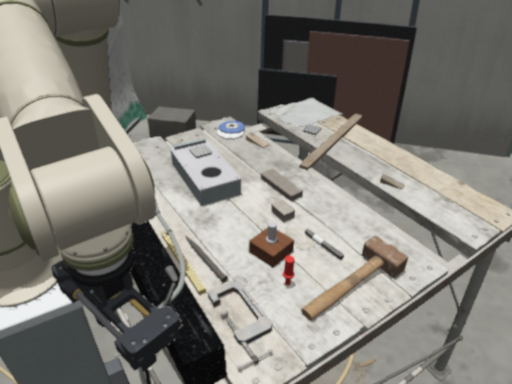

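Top view: the steel pin is at (340,222), standing in the brown block (337,222). The lookalike is the red pin at (389,234), which I reject by colour. The window is at (193,223), the tile at (138,213), and the pen, packing block and whetstone lie at (357,168), (289,174) and (240,145). In the scene view the pin is at (271,233) and the red one at (289,268).

```bash
cat > m.py <<'E'
from h import *
z=np.load("top.npz"); p,d,M=z["p"],z["d"],z["M"]; c=json.load(open("top.json"))
cv2.imwrite("pics/crop.png",cv2.resize(p[195:275,300:410,::-1],None,fx=6,fy=6,interpolation=cv2.INTER_CUBIC))
g=cv2.cvtColor(p,cv2.COLOR_RGB2GRAY); hsv=cv2.cvtColor(p,cv2.COLOR_RGB2HSV)
def big(m,roi):
    k=np.zeros_like(m); x0,y0,x1,y1=roi; k[y0:y1,x0:x1]=m[y0:y1,x0:x1]
    cs,_=cv2.findContours(k,cv2.RETR_EXTERNAL,cv2.CHAIN_APPROX_NONE); return max(cs,key=cv2.contourArea)
w=big(((g<100)*255).astype(np.uint8),(165,195,222,252)); e=cv2.fitEllipse(w); print("win px",e)
for zz in(.06,.054): print("win",zz,onplane([e[0]],zz,c,M).round(4), "depthz",bydepth([e[0]],d,c,M).round(4))
P=onplane(w.reshape(-1,2),.06,c,M); print("win diam",np.ptp(P,0)[:2])
b=big((((g>130))*255).astype(np.uint8),(100,185,232,258)); r=cv2.minAreaRect(b); q=cv2.boxPoints(r); print("bed",r); print(onplane(q,.06,c,M).round(4))
k=big(((hsv[...,1]>110)*255).astype(np.uint8),(310,195,365,250)); r=cv2.minAreaRect(k); print("block",r,onplane([r[0]],.04,c,M).round(4)); print(onplane(cv2.boxPoints(r),.04,c,M).round(4))
# pin top
D=d[205:240,322:358]; vs,us=np.mgrid[205:240,322:358]; uv=np.c_[us.ravel(),vs.ravel()]
X=bydepth(uv,d,c,M); s=(X[:,2]>.082)&(X[:,2]<.11); print("pin top",s.sum(),X[s].mean(0).round(4),np.ptp(X[s],0).round(4),uv[s].mean(0), onplane([uv[s].mean(0)],.092,c,M).round(4))
z=np.load("scene.npz"); p,d,M2=z["p"],z["d"],z["M"]; c2=json.load(open("scene.json"))
vs,us=np.mgrid[215:250,255:288]; uv=np.c_[us.ravel(),vs.ravel()]; X=bydepth(uv,d,c2,M2); s=(X[:,2]>.084)&(X[:,2]<.11)
print("scene pin top",s.sum(),X[s].mean(0).round(4),X[s].max(0).round(4))
g=cv2.cvtColor(p,cv2.COLOR_RGB2GRAY); w=big(((g<60)*255).astype(np.uint8),(195,160,230,185)); e=cv2.fitEllipse(w); print("scene win",e,onplane([e[0]],.057,c2,M2).round(4))
E
python3 m.py
```

```text
win px ((192.1680145263672, 223.05181884765625), (26.825834274291992, 27.445287704467773), 13.241836547851562)
win 0.06 [[0.5676 0.0713 0.06  ]] depthz [[0.5676 0.0727 0.0516]]
win 0.054 [[0.5676 0.0723 0.054 ]] depthz [[0.5676 0.0727 0.0516]]
win diam [0.06163122 0.05978634]
bed ((168.0, 221.0), (72.0, 126.0), 90.0)
[[ 0.6546  0.2667  0.06  ]
 [ 0.6507 -0.0151  0.06  ]
 [ 0.4926 -0.0139  0.06  ]
 [ 0.4952  0.2642  0.06  ]]
block ((337.0754699707031, 222.26414489746094), (35.43901824951172, 36.53790283203125), 74.05460357666016) [[ 0.5655 -0.2508  0.04  ]]
[[ 0.593  -0.2013  0.04  ]
 [ 0.6145 -0.2806  0.04  ]
 [ 0.5381 -0.3     0.04  ]
 [ 0.5168 -0.2212  0.04  ]]
pin top 88 [ 0.5653 -0.2533  0.0912] [0.0191 0.0213 0.011 ] [342.81818182 222.43181818] [[ 0.5653 -0.2531  0.092 ]]
scene pin top 58 [ 0.5651 -0.2586  0.0897] [ 0.5762 -0.2458  0.0938]
scene win ((211.0660858154297, 171.8955535888672), (5.962037086486816, 15.09575080871582), 87.65755462646484) [[0.5713 0.0711 0.057 ]]
```

```bash
python3 -c "
from h import *
p,d,c,M=cam('wrist'); print(np.array(c['mount']).round(3).tolist(),c['fx'])"
```

```text
[[-0.001, 0.952, 0.305, 0.079], [1.0, 0.001, 0.001, -0.001], [0.001, 0.305, -0.952, -0.176], [0.0, 0.0, 0.0, 1.0]] 269.2177764990621
```

View pics/crop.png

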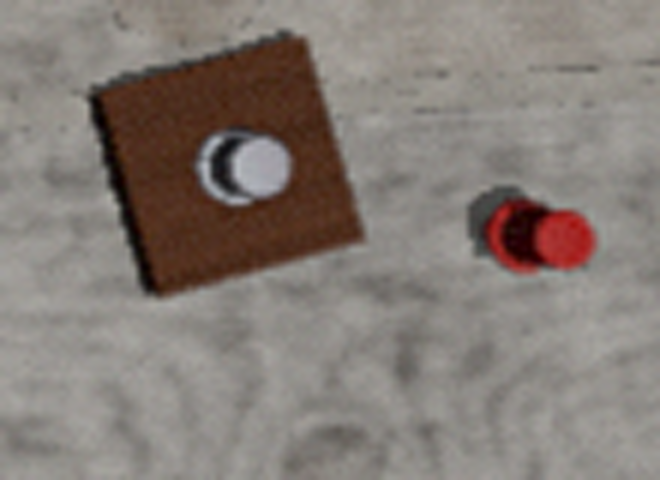

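The crop confirms the steel pin in the brown block; the red pin is the decoy. Top and scene measurements agree: pin at about (0.565, -0.253), top z at about 0.092, and window at about (0.568, 0.072). I'm moving above the pin with the tool squared to the world axes.

>>> step_arm(targets=[0, 0, 0, 0, 0, 8, 0, 0, 0, 0, 0, 8.1, 5, -3, 0, 0, 0, 0, 5, -3, 0, 0, 0, 0, 5, -3, 0, 0, 0, 0, 5, -3, 0, 0, 0, 0, 5, -3, 0, 0, 0, 0, 5, -3, 0, 0, 0, 0], gripper=0.6, squeeze=40)

```text
time: 1.15
position: [0.4473, -0.3228, 0.2091]
tool_rot: [-0.0, 1.0, 0.0, -0.0]
wrist_force: [1.1, -0.6, 0.6]
gripper_width: 0.598
grasp_force: 0.0
```

>>> step_arm(targets=[3, -2, 0, 0, 0, 0, 3, -2, 0, 0, 0, 0, 3, -1.5, 0, 0, 0, 0, 2, -1, 0, 0, 0, 0, 0.8, -0.5, 0, 0, 0, 0, 0, 0, 0, 0, 0, 0, 0, 0, 0, 0, 0, 0, 0, 0, 0, 0, 0, 0])

```text
time: 2.15
position: [0.5633, -0.2545, 0.2094]
tool_rot: [0.0, 1.0, -0.0, 0.0]
wrist_force: [-0.3, -0.0, 0.0]
gripper_width: 0.601
grasp_force: 0.0
```

```bash
cat > w.py <<'E'
from h import *
p,d,c,M=cam("wrist"); cv2.imwrite("pics/w1.png",p[:,:,::-1])
vs,us=np.mgrid[0:384,0:512]; uv=np.c_[us.ravel(),vs.ravel()]; o,dr,_=rays(uv,c,M); X=o+dr*d.ravel()[:,None]
s=(abs(X[:,2]-.092)<.004)&(np.hypot(X[:,0]-.565,X[:,1]+.252)<.03)
x=X[s]; print(s.sum(),x.mean(0).round(4),x.min(0).round(4),x.max(0).round(4)); 
m=s.reshape(384,512).astype(np.uint8); cs,_=cv2.findContours(m,0,1); k=max(cs,key=cv2.contourArea); e=cv2.fitEllipse(k); print(e,onplane([e[0]],.092,c,M).round(4))
print(pose()[0][:3,3].round(4))
E
python3 w.py
```

```text
285 [ 0.5649 -0.2532  0.0921] [ 0.5538 -0.2633  0.0881] [ 0.575  -0.2429  0.0943]
((253.98231506347656, 179.871826171875), (18.076969146728516, 18.360177993774414), 102.2052993774414) [[ 0.5649 -0.2531  0.092 ]]
[ 0.5634 -0.2544  0.2094]
```

View pics/w1.png

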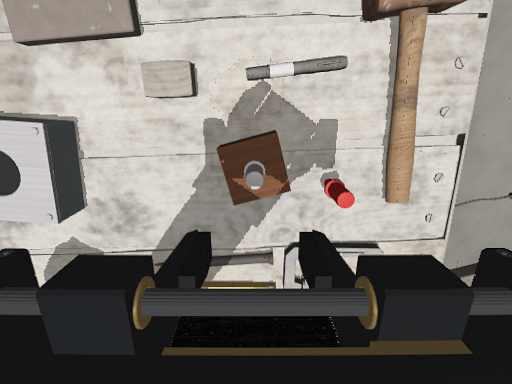

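The wrist view shows the steel pin at (254,176) between the fingers' sides and the red one at (343,196), well clear. All views agree on (0.565, -0.253), so I'm descending to grip.

>>> step_arm(targets=[0.15, -0.13, 3, 0, 0, 0, 0, 0, 4, 0, 0, 0, 0, 0, 4, 0, 0, 0, 0, 0, 2.5, 0, 0, 0, 0, 0, 1.2, 0, 0, 0, 0, 0, 0.6, 0, 0, 0, 0, 0, 0, 0, 0, 0, 0, 0, 0, 0, 0, 0])

```text
time: 3.2
position: [0.5657, -0.2529, 0.0571]
tool_rot: [0.0, 1.0, 0.0, 0.001]
wrist_force: [0.4, 0.3, -0.5]
gripper_width: 0.603
grasp_force: 0.0
```

>>> step_arm(targets=[0, 0, 0, 0, 0, 0, 0, 0, 0, 0, 0, 0, 0, 0, 0, 0, 0, 0, 0, 0, 0, 0, 0, 0, 0, 0, 0, 0, 0, 0, 0, 0, 0, 0, 0, 0, 0, 0, 0, 0, 0, 0, 0, 0, 0, 0, 0, 0], gripper=0, squeeze=40)

```text
time: 4.2
position: [0.5653, -0.2528, 0.0563]
tool_rot: [0.0, 1.0, 0.0, 0.0]
wrist_force: [-0.1, -2.2, 0.7]
gripper_width: 0.228
grasp_force: 40.0
```

Gripped. Lifting and carrying it over.

>>> step_arm(targets=[0, 0, -1, 0, 0, 0, 0, 0, -2.5, 0, 0, 0, 0, 0, -3.5, 0, 0, 0, 0, -2, -3, 0, 0, 0, 0, -4, -1, 0, 0, 0, 0, -4.5, 0, 0, 0, 0, 0, -4.5, 0, 0, 0, 0, 0, -4.5, 0, 0, 0, 0])

```text
time: 5.2
position: [0.5647, -0.056, 0.1665]
tool_rot: [-0.0, 1.0, 0.0, -0.0]
wrist_force: [0.8, 0.5, -1.4]
gripper_width: 0.223
grasp_force: 40.0
```

>>> step_arm(targets=[0, -4.5, 0, 0, 0, 0, 0, -3, 0, 0, 0, 0, 0.2, -2.5, 0, 0, 0, 0, 0, -2, 0, 0, 0, 0, 0, -1, 0, 0, 0, 0, 0, 0, 0, 0, 0, 0, 0, 0, 0, 0, 0, 0, 0, 0, 0, 0, 0, 0])

```text
time: 6.2
position: [0.5671, 0.0717, 0.1662]
tool_rot: [0.0, 1.0, -0.0, -0.0]
wrist_force: [0.7, 0.1, -1.8]
gripper_width: 0.231
grasp_force: 40.0
```

Run:
```python
from h import *
p,d,c,M=cam("wrist"); cv2.imwrite("pics/w2.png",p[:,:,::-1])
o=pose()[1]; print(o["time"],o["position"].round(4),o["wrist_force"].round(2),o["gripper_width"],o["joint_positions"].round(2))
g=cv2.cvtColor(p,cv2.COLOR_RGB2GRAY)
for n in ("top","scene"):
    p,d,c,M=cam(n); cv2.imwrite(f"pics/{n}2.png",p[:,:,::-1])
```

```text
6.25 [0.5671 0.0718 0.1662] [-0.88  0.17 -2.35] 0.2275470708381708 [-0.08  0.45  1.42 -0.    1.28  1.49]
```

View pics/w2.png

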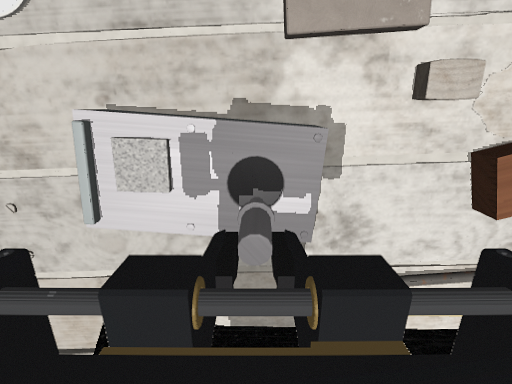

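The pin is upright in the fingers at (255,230), and the window is at (255,183), partly hidden. I'll refine its centre from this view.

Run:
```python
from h import *
from scipy.optimize import least_squares
p=cv2.imread("pics/w2.png"); c=env.calibration("wrist"); T,_=pose(); M=T@np.array(c["mount"])
g=cv2.GaussianBlur(cv2.cvtColor(p,cv2.COLOR_BGR2GRAY),(3,3),0).astype(float)
pts=[]
for a in np.deg2rad(np.r_[np.arange(-175,-5,5),np.arange(5,30,5),np.arange(150,176,5)]):
    rr=np.arange(18,40,.25); u=255+rr*np.cos(a); v=183+rr*np.sin(a)
    pr=cv2.remap(g.astype(np.float32),u.astype(np.float32)[None],v.astype(np.float32)[None],1)[0]
    i=np.argmax(np.gradient(pr)); pts.append((u[i],v[i]))
for z in(.06,.054):
    P=onplane(pts,z,c,M)[:,:2]
    s=least_squares(lambda q:np.hypot(*(P-q[:2]).T)-q[2],[.568,.072,.031],loss="soft_l1",f_scale=.0005); print(z,s.x.round(4),np.abs(s.fun).mean())
# top2: pin axis vs window in same camera
```

```text
0.06 [0.5669 0.0721 0.0309] 0.0006771087128814209
0.054 [0.5652 0.0721 0.0316] 0.0006913652002720827
```

>>> step_arm(targets=[0, 0, 2, 0, 0, 0, 0, 0, 2, 0, 0, 0, 0, 0, 1.3, 0, 0, 0, 0, 0, 0.5, 0, 0, 0, 0, 0, 0.2, 0, 0, 0, 0, 0, 0, 0, 0, 0, 0, 0, 0, 0, 0, 0, 0, 0, 0, 0, 0, 0])

```text
time: 7.35
position: [0.5671, 0.0723, 0.1065]
tool_rot: [0.0, 1.0, 0.0, 0.0]
wrist_force: [-0.3, -0.4, -2.2]
gripper_width: 0.222
grasp_force: 40.0
```

>>> step_arm(targets=[0.1, 0, 0.2, 0, 0, 0, 0.1, 0, 0.2, 0, 0, 0, 0.1, 0, 0.1, 0, 0, 0, 0, 0, 0.1, 0, 0, 0, 0, 0, 0.1, 0, 0, 0, 0, 0, 0.1, 0, 0, 0, 0, 0, 0, 0, 0, 0, 0, 0, 0, 0, 0, 0])

```text
time: 8.35
position: [0.5702, 0.0723, 0.0985]
tool_rot: [0.0, 1.0, 0.0, 0.0]
wrist_force: [0.4, 0.9, 3.3]
gripper_width: 0.225
grasp_force: 40.0
```

>>> step_arm(targets=[0, 0, 0.15, 0, 0, 0, 0, 0, 0.1, 0, 0, 0, -0.07, -0.19, 0, 0, 0, 0, -0.18, -0.1, 0, 0, 0, 0, -0.2, 0.04, 0, 0, 0, 0, -0.13, 0.16, 0, 0, 0, 0, 0, 0.2, 0, 0, 0, 0, 0, 0, 0, 0, 0, 0])

```text
time: 9.35
position: [0.5649, 0.0714, 0.0964]
tool_rot: [-0.0, 1.0, 0.0, 0.001]
wrist_force: [0.6, 1.5, 6.8]
gripper_width: 0.229
grasp_force: 40.0
```

>>> step_arm(targets=[0.13, 0.16, 0, 0, 0, 0, 0.2, 0.04, 0, 0, 0, 0, 0.18, -0.1, 0, 0, 0, 0, 0.07, -0.19, 0, 0, 0, 0, 0.14, -0.12, 0, 0, 0, 0, 0.02, -0.2, 0, 0, 0, 0, -0.13, -0.18, 0, 0, 0, 0, 0, 0, 0, 0, 0, 0])

```text
time: 10.35
position: [0.5707, 0.0763, 0.0963]
tool_rot: [0.001, 1.0, 0.001, 0.001]
wrist_force: [-0.9, -3.7, 6.6]
gripper_width: 0.229
grasp_force: 40.5
```

>>> step_arm(targets=[-0.19, -0.08, 0, 0, 0, 0, -0.21, -0.01, 0, 0, 0, 0, -0.2, 0.06, 0, 0, 0, 0, -0.17, 0.12, 0, 0, 0, 0, -0.11, 0.17, 0, 0, 0, 0, -0.05, 0.2, 0, 0, 0, 0, 0.02, 0.21, 0, 0, 0, 0, 0, 0, 0, 0, 0, 0])

```text
time: 11.35
position: [0.5619, 0.071, 0.0964]
tool_rot: [-0.001, 1.0, 0.0, 0.001]
wrist_force: [1.7, 2.6, 5.8]
gripper_width: 0.23
grasp_force: 40.0
```

>>> step_arm(targets=[0.09, 0.19, 0, 0, 0, 0, 0.15, 0.14, 0, 0, 0, 0, 0.19, 0.08, 0, 0, 0, 0, 0.21, 0.01, 0, 0, 0, 0, 0.2, -0.06, 0, 0, 0, 0, 0.17, -0.12, 0, 0, 0, 0, 0.11, -0.17, 0, 0, 0, 0, 0, 0, 0, 0, 0, 0])

```text
time: 12.35
position: [0.5728, 0.0697, 0.0962]
tool_rot: [0.0, 1.0, 0.0, 0.0]
wrist_force: [-1.8, 0.6, 6.8]
gripper_width: 0.227
grasp_force: 40.1
```

>>> step_arm(targets=[0.05, -0.2, 0, 0, 0, 0, 0.12, -0.16, 0, 0, 0, 0, 0.07, -0.19, 0, 0, 0, 0, -0.04, -0.2, 0, 0, 0, 0, -0.13, -0.15, 0, 0, 0, 0, -0.16, -0.12, 0, 0, 0, 0, -0.19, -0.08, 0, 0, 0, 0, 0, 0, 0, 0, 0, 0])

```text
time: 13.35
position: [0.57, 0.0798, 0.0962]
tool_rot: [0.001, 1.0, 0.0, 0.001]
wrist_force: [-0.4, -4.2, 6.5]
gripper_width: 0.222
grasp_force: 40.6
```

>>> step_arm(targets=[-0.2, -0.04, 0, 0, 0, 0, -0.2, 0.01, 0, 0, 0, 0, -0.2, 0.05, 0, 0, 0, 0, -0.18, 0.1, 0, 0, 0, 0, -0.15, 0.14, 0, 0, 0, 0, -0.12, 0.17, 0, 0, 0, 0, -0.08, 0.19, 0, 0, 0, 0, 0, 0, 0, 0, 0, 0])

```text
time: 14.35
position: [0.5586, 0.0749, 0.096]
tool_rot: [-0.0, 1.0, 0.0, 0.0]
wrist_force: [1.9, 2.9, 4.5]
gripper_width: 0.225
grasp_force: 40.1
```

>>> step_arm(targets=[-0.03, 0.2, 0.05, 0, 0, 0, 0.01, 0.2, 0, 0, 0, 0, 0.06, 0.2, 0, 0, 0, 0, 0.1, 0.18, 0, 0, 0, 0, 0.14, 0.15, 0, 0, 0, 0, 0.17, 0.12, 0, 0, 0, 0, 0.19, 0.07, 0, 0, 0, 0, 0, 0, 0, 0, 0, 0])

```text
time: 15.35
position: [0.5649, 0.0639, 0.0957]
tool_rot: [-0.001, 1.0, 0.0, 0.0]
wrist_force: [0.2, 3.8, 7.6]
gripper_width: 0.23
grasp_force: 40.9
```

>>> step_arm(targets=[0.2, 0.03, 0, 0, 0, 0, 0.2, -0.02, 0, 0, 0, 0, 0.19, -0.06, 0, 0, 0, 0, 0.18, -0.1, 0, 0, 0, 0, 0.15, -0.14, 0, 0, 0, 0, 0.11, -0.17, 0, 0, 0, 0, 0.07, -0.19, 0, 0, 0, 0, 0, 0, 0, 0, 0, 0])

```text
time: 16.35
position: [0.5758, 0.0691, 0.0957]
tool_rot: [0.001, 1.0, 0.001, 0.0]
wrist_force: [-1.1, -3.0, 7.4]
gripper_width: 0.225
grasp_force: 39.8
```

Run:
```python
from h import *
p,d,c,M=cam("wrist"); print(pose()[0][:3,3].round(4))
q,d2,c2,M2=cam("top")
a=cv2.resize(p[130:290,165:345,::-1],None,fx=2.4,fy=2.4,interpolation=2); b=cv2.resize(q[190:260,155:235,::-1],None,fx=4.4,fy=4.4,interpolation=2)
h=max(a.shape[0],b.shape[0]); f=lambda i:cv2.copyMakeBorder(i,0,h-i.shape[0],0,0,0)
cv2.imwrite("pics/c3.png",np.hstack([f(a),f(b)]));cv2.imwrite("pics/w3.png",p[:,:,::-1])
vs,us=np.mgrid[130:300,150:360]; uv=np.c_[us.ravel(),vs.ravel()]; o,dr,_=rays(uv,c,M); X=o+dr*d[130:300,150:360].ravel()[:,None]
for z in(.083,.107,.112,.117,.122,.127,.131): 
    s=(abs(X[:,2]-z)<.0025)&(np.hypot(X[:,0]-.576,X[:,1]-.069)<.02)
    if s.sum(): print(z,s.sum(),X[s].mean(0).round(4),X[s].min(0).round(4),X[s].max(0).round(4))
```

```text
[0.5758 0.0691 0.0957]
0.083 219 [0.581  0.0702 0.0842] [0.568  0.058  0.0805] [0.5862 0.0853 0.0855]
0.107 74 [0.5827 0.071  0.1068] [0.577  0.0602 0.1046] [0.5852 0.081  0.1094]
0.112 78 [0.5833 0.0715 0.112 ] [0.5779 0.0604 0.1095] [0.5856 0.0807 0.1144]
0.117 81 [0.5834 0.0706 0.1169] [0.5782 0.06   0.1145] [0.586  0.0804 0.1193]
0.122 96 [0.5841 0.0708 0.122 ] [0.5787 0.0598 0.1195] [0.5861 0.08   0.1245]
0.127 210 [0.5833 0.0696 0.1274] [0.5667 0.0518 0.1245] [0.5867 0.0875 0.1295]
0.131 1037 [0.5778 0.0695 0.1312] [0.5658 0.0517 0.1285] [0.5868 0.0873 0.1335]
```

View pics/c3.png

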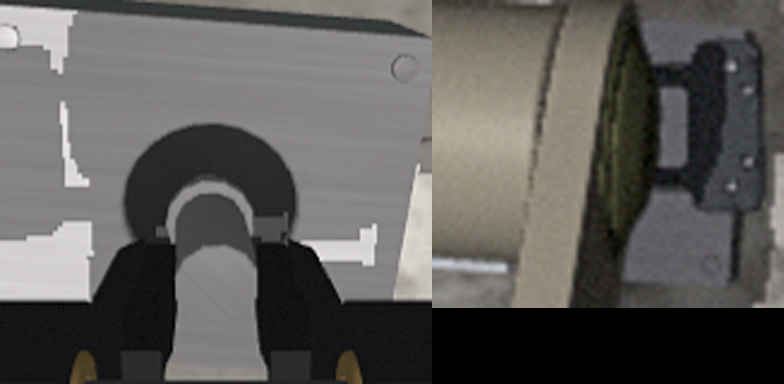

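The view shows the pin leaning: its post top is further toward +x and -y than its shoulder, so the foot lags the fingers. I'll lift it off the pad with a firmer grip and measure the lean unloaded.

>>> step_arm(targets=[0, 0, -0.4, 0, 0, 0, 0, 0, -0.6, 0, 0, 0, -0.4, 0, 0, 0, 0, 0, -0.4, -0.2, 0, 0, 0, 0, 0, 0, 0, 0, 0, 0, 0, 0, 0, 0, 0, 0, 0, 0, 0, 0, 0, 0, 0, 0, 0, 0, 0, 0], squeeze=60)

```text
time: 17.45
position: [0.5677, 0.0718, 0.1052]
tool_rot: [-0.0, 1.0, 0.0, -0.0]
wrist_force: [-0.1, 0.4, -1.9]
gripper_width: 0.218
grasp_force: 59.9
```

```bash
cat > tilt.py <<'E'
from h import *
from scipy.optimize import least_squares
p,d,c,M=cam("wrist"); t=pose()[0][:3,3]; print(t.round(4),pose()[1]["wrist_force"].round(1))
vs,us=np.mgrid[120:300,150:360]; uv=np.c_[us.ravel(),vs.ravel()]; o,dr,_=rays(uv,c,M); X=o+dr*d[120:300,150:360].ravel()[:,None]
L=X-t
def fit(s,r):
    P=L[s]; f=least_squares(lambda q:np.hypot(P[:,0]-q[0]-q[2]*P[:,2],P[:,1]-q[1]-q[3]*P[:,2])-r,[0,0,0,0],loss="soft_l1",f_scale=.0005)
    print(s.sum(),f.x.round(4),"res",np.abs(f.fun).mean().round(5),"foot at",(f.x[:2]-.0463*f.x[2:]).round(4))
near=np.hypot(L[:,0],L[:,1])<.016
fit(near&(L[:,2]>-.006)&(L[:,2]<.031)&(abs(L[:,1])<.0105)&(L[:,0]>.003),.011)
top=near&(L[:,2]>.0335)&(L[:,2]<.039)&(abs(L[:,1])<.013); m=top.reshape(180,210).astype(np.uint8)
P=L[top]; A=np.c_[P[:,:2],np.ones(len(P))]; A,P=A[np.hypot(P[:,0],P[:,1])<.009],P[np.hypot(P[:,0],P[:,1])<.009]; s=np.linalg.lstsq(A,P[:,2],rcond=None)[0]; print("top plane",len(P),s.round(4))
s=(abs(L[:,2]+.0113)<.002)&(np.hypot(L[:,0],L[:,1])<.022); print("shoulder ",s.sum(),L[s].min(0).round(4),L[s].max(0).round(4))
for z in(.0,.01,.02,.03,.036):
    s=near&(abs(L[:,2]-z)<.002); print(z,s.sum(),L[s].min(0).round(4),L[s].max(0).round(4))
E
python3 tilt.py
```

```text
[0.5677 0.0718 0.1052] [-0.6 -0.4 -2.7]
671 [ 0.001   0.0028 -0.0438 -0.0701] res 0.00023 foot at [0.003  0.0061]
top plane 638 [0.0597 0.0682 0.0356]
shoulder  267 [-0.0054 -0.0095 -0.0133] [ 0.016   0.0168 -0.0093]
0.0 72 [ 0.0046 -0.0075 -0.002 ] [0.0124 0.013  0.002 ]
0.01 74 [ 0.0038 -0.0083  0.008 ] [0.0119 0.0125 0.012 ]
0.02 84 [ 0.0037 -0.0091  0.018 ] [0.0116 0.0119 0.022 ]
0.03 120 [ 0.0044 -0.0134  0.0281] [0.0112 0.0135 0.032 ]
0.036 916 [-0.01   -0.0133  0.034 ] [0.0108 0.0137 0.038 ]
```

```bash
cat >> tilt.py <<'E'
vs,us=np.mgrid[0:240,0:512]; uv=np.c_[us.ravel(),vs.ravel()]; o,dr,_=rays(uv,c,M); X=o+dr*d[:240].ravel()[:,None]
def pl(s):
    P=X[s]; k=np.linalg.lstsq(np.c_[P[:,:2]-t[:2],np.ones(len(P))],P[:,2],rcond=None)[0]; print("plane",s.sum(),k.round(4))
r=np.hypot(X[:,0]-.567,X[:,1]-.072)
pl((abs(X[:,2]-.06)<.006)&(r>.035)&(r<.09)); pl((abs(X[:,2]-.054)<.0035)&(r<.028)&(X[:,0]>.575))
cv2.imwrite("pics/t.png",p[:,:,::-1])
E
python3 tilt.py | grep -v "^0.0\|shoul"
```

```text
[0.5678 0.0718 0.1052] [-0.3 -0.5 -1.2]
673 [ 0.001   0.0029 -0.0442 -0.0683] res 0.00023 foot at [0.003 0.006]
top plane 636 [0.0628 0.0572 0.0356]
plane 15095 [-0.0011 -0.      0.0603]
plane 986 [-0.0036  0.0011  0.0544]
```

The camera's plane check is good: the cover reads level at 60.3 mm. So the lean is real, with slope (-0.044, -0.069), and it explains the miss. I'll tilt the tool to stand the pin upright again and re-centre the foot.

>>> step_arm(targets=[0, 0, 0, -2, -1.3, 0, 0, 0, 0, -2, -1.2, 0, -0.17, 0.27, 0.03, 0, 0, 0, 0, 0, 0, 0, 0, 0, 0, 0, 0, 0, 0, 0, 0, 0, 0, 0, 0, 0, 0, 0, 0, 0, 0, 0, 0, 0, 0, 0, 0, 0])

```text
time: 18.55
position: [0.566, 0.0691, 0.1052]
tool_rot: [0.035, 0.999, 0.0, -0.022]
wrist_force: [0.4, 0.3, -3.0]
gripper_width: 0.221
grasp_force: 59.9
```

```bash
python3 tilt.py | grep -v "^0.0\|shoul"
```

```text
[0.566  0.0691 0.1052] [ 1.2  0.1 -2. ]
641 [ 0.001   0.0028 -0.0017 -0.0001] res 0.00024 foot at [0.0011 0.0028]
top plane 539 [ 0.0232 -0.0172  0.0355]
plane 15947 [-0.0016 -0.0003  0.0603]
plane 1008 [0.0029 0.0012 0.0542]
```

The pin is vertical again, with its foot at (0.567, 0.072). I'll search again with a lighter load.

>>> step_arm(targets=[0.5, 0, -0.02, 0, 0, 0, 0.02, -0.03, 0.4, 0, 0, 0, 0.01, -0.015, 0.2, 0, 0, 0, 0.005, -0.01, 0.12, 0, 0, 0, 0, 0, 0.08, 0, 0, 0, 0, 0, 0, 0, 0, 0, -0.04, -0.19, -0.012, 0, 0, 0, -0.11, -0.16, -0.006, 0, 0, 0])

```text
time: 19.6
position: [0.5701, 0.0717, 0.0979]
tool_rot: [0.036, 0.999, 0.0, -0.021]
wrist_force: [0.1, -3.4, 5.4]
gripper_width: 0.218
grasp_force: 59.7
```

>>> step_arm(targets=[-0.16, -0.11, 0, 0, 0, 0, -0.19, -0.04, 0.006, 0, 0, 0, -0.19, 0.04, 0.01, 0, 0, 0, -0.16, 0.11, 0.014, 0, 0, 0, -0.11, 0.16, 0.016, 0, 0, 0, -0.04, 0.19, 0.015, 0, 0, 0, 0.04, 0.19, 0.011, 0, 0, 0, 0, 0, 0, 0, 0, 0])

```text
time: 20.6
position: [0.5619, 0.0679, 0.0976]
tool_rot: [0.034, 0.999, 0.0, -0.021]
wrist_force: [1.4, 2.5, 5.3]
gripper_width: 0.217
grasp_force: 60.5
```

Next J to P of this ring (third quadrant onward).

>>> step_arm(targets=[0.11, 0.16, 0.006, 0, 0, 0, 0.16, 0.11, 0, 0, 0, 0, 0.19, 0.04, -0.006, 0, 0, 0, 0.19, -0.04, -0.011, 0, 0, 0, 0.16, -0.11, -0.014, 0, 0, 0, 0.11, -0.16, -0.016, 0, 0, 0, 0.04, -0.19, -0.015, 0, 0, 0, 0, 0, 0, 0, 0, 0])

```text
time: 21.6
position: [0.571, 0.069, 0.0975]
tool_rot: [0.035, 0.999, 0.001, -0.022]
wrist_force: [-0.7, -1.7, 6.2]
gripper_width: 0.218
grasp_force: 59.8
```

```bash
python3 tilt.py | grep -v "^0.0\|shoul"
```

```text
[0.571  0.0689 0.0975] [ 1.  -1.1  5.5]
637 [0.0006 0.0024 0.0137 0.0137] res 0.00024 foot at [-0.0001  0.0017]
top plane 552 [-0.004  -0.0233  0.0357]
plane 15534 [-0.0017 -0.0005  0.0603]
plane 936 [-0.0213  0.0006  0.0518]
```

>>> step_arm(targets=[0.14, -0.14, -0.016, 0, 0, 0, 0.08, -0.18, -0.016, 0, 0, 0, -0.09, -0.17, -0.008, 0, 0, 0, -0.14, -0.14, -0.003, 0, 0, 0, -0.17, -0.1, 0, 0, 0, 0, -0.19, -0.06, 0.004, 0, 0, 0, -0.19, -0.01, 0.008, 0, 0, 0, 0, 0, 0, 0, 0, 0])

```text
time: 22.65
position: [0.5656, 0.0766, 0.0975]
tool_rot: [0.035, 0.999, 0.0, -0.021]
wrist_force: [1.1, -4.3, 5.6]
gripper_width: 0.215
grasp_force: 59.7
```

>>> step_arm(targets=[-0.19, 0.04, 0.011, 0, 0, 0, -0.18, 0.08, 0.013, 0, 0, 0, -0.15, 0.12, 0.015, 0, 0, 0, -0.12, 0.16, 0.016, 0, 0, 0, -0.08, 0.18, 0.016, 0, 0, 0, -0.03, 0.19, 0.015, 0, 0, 0, 0.02, 0.19, 0.013, 0, 0, 0])

```text
schema error: expected 8 rows
```

>>> step_arm(targets=[-0.19, 0.04, 0.011, 0, 0, 0, -0.18, 0.08, 0.013, 0, 0, 0, -0.15, 0.12, 0.015, 0, 0, 0, -0.12, 0.16, 0.016, 0, 0, 0, -0.08, 0.18, 0.016, 0, 0, 0, -0.03, 0.19, 0.015, 0, 0, 0, 0.02, 0.19, 0.013, 0, 0, 0, 0, 0, 0, 0, 0, 0])

```text
time: 23.65
position: [0.5582, 0.0678, 0.0973]
tool_rot: [0.034, 0.999, 0.0, -0.022]
wrist_force: [2.5, 3.4, 5.5]
gripper_width: 0.219
grasp_force: 60.7
```

>>> step_arm(targets=[0.06, 0.19, 0.01, 0, 0, 0, 0.11, 0.16, 0.007, 0, 0, 0, 0.14, 0.13, 0.003, 0, 0, 0, 0.17, 0.1, 0, 0, 0, 0, 0.19, 0.05, -0.005, 0, 0, 0, 0.19, 0, -0.008, 0, 0, 0, 0.19, -0.04, -0.011, 0, 0, 0, 0, 0, 0, 0, 0, 0])

```text
time: 24.65
position: [0.5681, 0.0621, 0.0971]
tool_rot: [0.034, 0.999, 0.0, -0.023]
wrist_force: [-0.7, 3.9, 6.5]
gripper_width: 0.212
grasp_force: 60.7
```

```bash
python3 tilt.py | grep -v "^0.0\|shoul"
```

```text
[0.5681 0.0621 0.0971] [-0.7  4.5  6.5]
586 [ 0.0003  0.0037  0.0228 -0.0283] res 0.00024 foot at [-0.0007  0.0051]
top plane 553 [-0.0113  0.0067  0.0356]
plane 16182 [-0.0014 -0.0004  0.0603]
plane 747 [ 0.0025 -0.0009  0.0511]
```

The foot is being held about 3 mm inside the commanded ring, so the outer band isn't covered yet. I'll unload it, re-measure the foot, and sweep again with a lighter load.

>>> step_arm(targets=[-0.01, 0.02, -0.3, 0, 0, 0, 0, 0, 0, 0, 0, 0, 0, 0, 0, 0, 0, 0, 0, 0, 0, 0, 0, 0, 0, 0, 0, 0, 0, 0, 0, 0, 0, 0, 0, 0, 0, 0, 0, 0, 0, 0, 0, 0, 0, 0, 0, 0])

```text
time: 25.7
position: [0.5686, 0.0616, 0.1002]
tool_rot: [0.035, 0.999, 0.0, -0.022]
wrist_force: [-0.6, 2.5, 1.7]
gripper_width: 0.218
grasp_force: 60.4
```

```bash
python3 tilt.py | grep -v "^0.0\|shoul"
```

```text
[0.5686 0.0616 0.1001] [-0.3  3.   1.9]
577 [ 0.0001  0.0035  0.0257 -0.021 ] res 0.00021 foot at [-0.0011  0.0045]
top plane 548 [-0.0083  0.004   0.0356]
plane 15887 [-0.0011 -0.0004  0.0603]
plane 1033 [-0.0016  0.0008  0.0538]
```

Contact remains at about 4 N normal, but with 3 N toward +y, which is too much for plain rubbing. The foot may be on the socket's lip, so I'll nudge it that way under light load.

>>> step_arm(targets=[0, 0, 0.1, 0, 0, 0, 0, -0.1, 0, 0, 0, 0, 0, -0.1, 0, 0, 0, 0, 0, -0.1, 0, 0, 0, 0, 0, -0.1, 0, 0, 0, 0, 0, 0, 0, 0, 0, 0, 0, 0, 0, 0, 0, 0, 0, 0, 0, 0, 0, 0])

```text
time: 26.75
position: [0.5686, 0.0654, 0.0989]
tool_rot: [0.035, 0.999, 0.0, -0.022]
wrist_force: [-0.7, -2.6, 4.3]
gripper_width: 0.217
grasp_force: 59.7
```

```bash
python3 tilt.py | grep -v "^0.0\|shoul"
```

```text
[0.5686 0.0654 0.0989] [-0.6 -3.6  3.9]
625 [0.0001 0.0023 0.0247 0.0159] res 0.00023 foot at [-0.001   0.0016]
top plane 555 [-0.0018 -0.0291  0.0357]
plane 15897 [-0.0014 -0.0005  0.0603]
plane 1036 [-0.0046 -0.0023  0.0527]
```

>>> step_arm(targets=[0, 0, -0.4, 0, 1.4, 0, 0.09, 0.34, 0.02, 0, 0, 0, 0, 0, 0.2, 0, 0, 0, 0, 0, 0.12, 0, 0, 0, 0.18, -0.09, -0.009, 0, 0, 0, 0.15, -0.13, -0.012, 0, 0, 0, 0.11, -0.17, -0.014, 0, 0, 0, 0, 0, 0, 0, 0, 0])

```text
time: 27.8
position: [0.574, 0.0662, 0.0997]
tool_rot: [0.035, 0.999, 0.001, -0.01]
wrist_force: [-1.5, -0.9, 3.1]
gripper_width: 0.22
grasp_force: 59.8
```

```bash
python3 tilt.py | grep -v "^0.0\|shoul"
```

```text
[0.574  0.0662 0.0997] [-1.1 -1.6  2.8]
585 [-0.0004  0.0025  0.0187  0.0129] res 0.00021 foot at [-0.0013  0.0019]
top plane 590 [-0.0057 -0.0197  0.0357]
plane 14659 [-0.0016 -0.0004  0.0603]
plane 973 [-0.0105  0.0005  0.0536]
```

>>> step_arm(targets=[0.06, -0.19, -0.014, 0, 0, 0, 0.01, -0.2, -0.014, 0, 0, 0, -0.04, -0.19, -0.013, 0, 0, 0, -0.09, -0.18, -0.01, 0, 0, 0, -0.13, -0.15, -0.008, 0, 0, 0, -0.17, -0.11, -0.004, 0, 0, 0, -0.19, -0.06, 0, 0, 0, 0, 0, 0, 0, 0, 0, 0])

```text
time: 28.85
position: [0.5685, 0.077, 0.0997]
tool_rot: [0.035, 0.999, 0.001, -0.009]
wrist_force: [1.0, -1.7, 1.9]
gripper_width: 0.219
grasp_force: 59.8
```

```bash
python3 tilt.py | grep -v "^0.0\|shoul"
```

```text
[0.5685 0.077  0.0997] [ 0.8 -2.7  2.9]
713 [ 0.0026  0.0024 -0.0761  0.0128] res 0.00025 foot at [0.0061 0.0019]
top plane 565 [ 0.0764 -0.0223  0.0357]
plane 15530 [-0.0008 -0.0003  0.0603]
plane 950 [-0.0001  0.0023  0.0538]
```

The foot was held back at about (+7.6, +6.9) mm from the window's centre and the pin was pivoted in the grip. It was pushed further toward +x than commanded, which is the mark of the socket's edge. I'll lift, straighten and set down near there.

>>> step_arm(targets=[0, 0, -0.4, 0, -2.2, 0, 0, 0, 0, 0, -2.2, 0, 0.22, 0.23, 0, 0, 0, 0, 0, 0, 0.2, 0, 0, 0, 0, 0, 0.2, 0, 0, 0, 0, 0, 0.1, 0, 0, 0, 0, 0, 0, 0, 0, 0, 0, 0, 0, 0, 0, 0])

```text
time: 29.9
position: [0.5704, 0.0746, 0.099]
tool_rot: [0.035, 0.998, -0.0, -0.048]
wrist_force: [0.9, 0.7, 4.5]
gripper_width: 0.217
grasp_force: 60.0
```

```bash
python3 tilt.py | grep -v "^0.0\|shoul"
```

```text
[0.5704 0.0746 0.0989] [-0.1  0.3  3.8]
646 [ 0.0011  0.003   0.0483 -0.0015] res 0.00025 foot at [-0.0011  0.003 ]
top plane 476 [-0.0186 -0.0076  0.0356]
plane 15903 [-0.002  -0.0002  0.0603]
plane 1025 [-0.0098  0.0005  0.0529]
```

>>> step_arm(targets=[0, 0, -0.2, 0, 2, 0, 0, 0, 0.2, 0, 0, 0, 0.15, 0, -0.009, 0, 0, 0, 0.15, 0, -0.009, 0, 0, 0, 0.15, 0, -0.009, 0, 0, 0, 0.15, 0, -0.009, 0, 0, 0, 0, 0, 0, 0, 0, 0, 0, 0, 0, 0, 0, 0])

```text
time: 30.95
position: [0.5763, 0.0745, 0.0986]
tool_rot: [0.035, 0.999, 0.0, -0.031]
wrist_force: [-0.6, 0.5, 3.1]
gripper_width: 0.216
grasp_force: 60.0
```

```bash
python3 tilt.py | grep -v "^0.0\|shoul"
```

```text
[0.5763 0.0745 0.0986] [-1.4  0.7  3. ]
514 [-0.0018  0.0029  0.1063 -0.0018] res 0.00022 foot at [-0.0067  0.003 ]
top plane 548 [-0.0916 -0.0077  0.0358]
plane 14636 [-0.0019 -0.0002  0.0604]
plane 996 [-0.013   0.0005  0.0527]
```

The foot's x did not move at all while the fingers went 6 mm, so it may be caught there, at (+2.5, +5.6) from the centre. I'll straighten the pin about its foot and press down a little as a test.

>>> step_arm(targets=[-0.17, 0, 0, 0, 2, 0, -0.17, 0, 0, 0, 2, 0, -0.16, 0, 0, 0, 2, 0, 0, 0, 0, 0, 0, 0, 0, 0, 0.1, 0, 0, 0, 0, 0, 0.1, 0, 0, 0, 0, 0, 0.1, 0, 0, 0, 0, 0, 0, 0, 0, 0])

```text
time: 32.0
position: [0.572, 0.0744, 0.0961]
tool_rot: [0.035, 0.999, 0.002, 0.022]
wrist_force: [-2.5, 1.0, 7.4]
gripper_width: 0.217
grasp_force: 60.1
```

```bash
python3 tilt.py | grep -v "^0.0\|shoul"
```

```text
[0.572  0.0744 0.0962] [-1.7  0.7  7.1]
484 [-0.0021  0.003   0.0073 -0.005 ] res 0.0002 foot at [-0.0025  0.0032]
top plane 621 [-0.0177  0.0052  0.0355]
plane 14675 [-0.0004 -0.0004  0.0603]
plane 373 [-0.0337  0.0029  0.0515]
```

Not in: about 9.5 N with the pad carrying it. The pin pivots about the finger axis, so x sweeps don't carry the foot along, while y sweeps do. I'll sweep in y lines and step x while lifted.

>>> step_arm(targets=[0, 0, -0.4, 0, 0, 0, 0.43, 0, -0.28, 0, 0, 0, 0, 0, 0.25, 0, 0, 0, 0, 0, 0.17, 0, 0, 0, 0, 0.2, 0.014, 0, 0, 0, 0, 0.22, 0.015, 0, 0, 0, 0, 0.22, 0.015, 0, 0, 0, 0, 0.22, 0.015, 0, 0, 0])

```text
time: 33.05
position: [0.5758, 0.0658, 0.0987]
tool_rot: [0.035, 0.999, 0.002, 0.022]
wrist_force: [0.2, 2.8, 4.4]
gripper_width: 0.218
grasp_force: 60.5
```

```bash
python3 tilt.py | grep -v "^0.0\|shoul"
```

```text
[0.5758 0.0656 0.0987] [0.1 2.3 3.6]
605 [ 0.0013  0.0039 -0.0973 -0.0224] res 0.00023 foot at [0.0058 0.0049]
top plane 581 [0.06   0.0229 0.0356]
plane 13930 [-0.0007 -0.0006  0.0602]
plane 747 [-0.0011 -0.0009  0.0526]
```

The pin tipped within the pads during the first heavy passes, so it now sits on near-point contacts and pivots. The remedy is to stand it upright on the pad, release it, and regrip it squarely and lower.

>>> step_arm(targets=[0.23, 0, 0, 0, -2.8, 0, 0.22, -0.1, -0.05, 0, -2.8, 0, 0, -0.05, -0.05, 0, 0, 0, 0, 0, 0, 0, 0, 0, 0, 0, 0, 0, 0, 0, 0, 0, 0, 0, 0, 0, 0, 0, 0, 0, 0, 0, 0, 0, 0, 0, 0, 0])

```text
time: 34.1
position: [0.5802, 0.0674, 0.0996]
tool_rot: [0.035, 0.999, 0.0, -0.027]
wrist_force: [-0.4, -0.8, 3.1]
gripper_width: 0.219
grasp_force: 59.9
```

```bash
python3 tilt.py | grep -v "^0.0\|shoul"; python3 -c "
from h import *
T,o=pose(); r=R.from_matrix(T[:3,:3]); tgt=R.from_quat([1,0,0,0]); print('to level (tool, deg)',np.degrees((r.inv()*tgt).as_rotvec()).round(2))"
```

```text
[0.5802 0.0674 0.0996] [-0.3 -1.3  3.3]
657 [ 0.0014  0.0028 -0.0015  0.0016] res 0.00024 foot at [0.0014 0.0028]
top plane 528 [ 0.0251 -0.0152  0.0356]
plane 13864 [-0.0017 -0.0004  0.0603]
plane 718 [-0.0038  0.0024  0.0533]
to level (tool, deg) [4.01 3.1  0.03]
```

>>> step_arm(targets=[0, 0, 0, 0, 0, 0, 0, 0, 0, 0, 0, 0, 0, 0, 0, 0, 0, 0, 0, 0, 0, 2, 1.5, 0, 0, 0, 0, 2, 1.6, 0, 0.14, -0.28, 0.3, 0, 0, 0, 0, 0, 0.4, 0, 0, 0, 0, 0, 0, 0, 0, 0], gripper=0.45)

```text
time: 35.15
position: [0.5815, 0.0706, 0.092]
tool_rot: [0.0, 1.0, 0.0, -0.001]
wrist_force: [0.6, 0.1, -0.5]
gripper_width: 0.45
grasp_force: 0.0
```

```bash
python3 tilt.py | grep -v "^0.0\|shoul"
```

```text
[0.5816 0.0705 0.0922] [ 0.4 -0.1  0.6]
812 [ 0.001  -0.0004 -0.0383 -0.0049] res 0.00059 foot at [ 0.0028 -0.0001]
top plane 0 [0. 0. 0.]Traceback (most recent call last):
  File "tilt.py", line 13, in <module>
    s=(abs(L[:,2]+.0113)<.002)&(np.hypot(L[:,0],L[:,1])<.022); print("shoulder ",s.sum(),L[s].min(0).round(4),L[s].max(0).round(4))
                                                                                         ~~~~~~~~^^^
    return umr_minimum(a, axis, None, out, keepdims, initial, where)
ValueError: zero-size array to reduction operation minimum which has no identity
```

The pin is standing and centred between the fingers. Closing.

>>> step_arm(targets=[0.05, 0, 0, 0, 0, 0, 0, 0, 0, 0, 0, 0, 0, 0, 0, 0, 0, 0, 0, 0, 0, 0, 0, 0, 0, 0, 0, 0, 0, 0, 0, 0, -0.1, 0, 0, 0, 0, 0, -0.2, 0, 0, 0, 0, 0, 0, 0, 0, 0], gripper=0, squeeze=60)

```text
time: 36.2
position: [0.5821, 0.0703, 0.0956]
tool_rot: [0.0, 1.0, 0.0, -0.0]
wrist_force: [0.1, 0.7, -2.5]
gripper_width: 0.231
grasp_force: 60.0
```

```bash
sed -i 's/>-.006/>.002/;s/\.0463/.0382/g; s/>.0335)&(L\[:,2\]<.039/>.0415)\&(L[:,2]<.046/; s/<.031)&/<.039)\&/; /shoulder/d' tilt.py; python3 tilt.py | grep -v "^0.0"
```

```text
[0.5821 0.0703 0.0955] [ 0.7 -0.7 -2.6]
758 [-0.0004  0.0003  0.0051  0.0092] res 0.00025 foot at [-0.0006 -0.0001]
top plane 707 [ 0.0158 -0.0092  0.0436]
plane 13389 [-0.0018 -0.0002  0.0603]
plane 743 [-0.0037 -0.0009  0.0543]
```

The grip is now square: the pin is upright within 0.01 rad and its foot is at the TCP's xy. I'll sweep lightly again, starting with the 7.3 mm ring.

>>> step_arm(targets=[-0.4, -0.08, 0, 0, 0, 0, -0.37, -0.09, 0.2, 0, 0, 0, 0, 0, 0.15, 0, 0, 0, 0, 0, 0.1, 0, 0, 0, -0.03, -0.2, 0, 0, 0, 0, -0.08, -0.19, 0, 0, 0, 0, -0.13, -0.16, 0, 0, 0, 0, -0.17, -0.11, 0, 0, 0, 0])

```text
time: 37.25
position: [0.5707, 0.0787, 0.0913]
tool_rot: [0.0, 1.0, 0.0, 0.001]
wrist_force: [1.4, -2.4, 2.7]
gripper_width: 0.23
grasp_force: 60.1
```

>>> step_arm(targets=[-0.19, -0.06, 0, 0, 0, 0, -0.2, -0.01, 0, 0, 0, 0, -0.2, 0.05, 0, 0, 0, 0, -0.18, 0.1, 0, 0, 0, 0, -0.14, 0.15, 0, 0, 0, 0, -0.1, 0.18, 0, 0, 0, 0, -0.04, 0.2, 0, 0, 0, 0, 0, 0, 0, 0, 0, 0])

```text
time: 38.25
position: [0.5602, 0.0738, 0.0914]
tool_rot: [-0.001, 1.0, 0.0, 0.001]
wrist_force: [3.8, 8.2, 1.7]
gripper_width: 0.232
grasp_force: 60.3
```

```bash
python3 tilt.py | grep -v "^0.0"
```

```text
[0.5602 0.0738 0.0914] [3.3 7.9 1.7]
831 [ 0.0019  0.0017 -0.0587 -0.0305] res 0.00025 foot at [0.0042 0.0029]
top plane 681 [0.0738 0.017  0.0435]
plane 17526 [-0.0008 -0.0001  0.0603]
plane 1159 [-0.      0.0005  0.0541]
```

Caught: the side force is (3.5, 8) N with the pad at rest height. The foot is in the socket's edge near (-2.6, +4.7). I'll bring the hand over the foot, straighten the pin and ease it down.

>>> step_arm(targets=[0.08, -0.1, 0, 0, -1.2, 0, 0.08, -0.08, 0, 0, -1.1, 0, 0.09, -0.07, 0.05, 0, -1.1, 0, 0, 0, 0.1, 0, 0, 0, 0, 0, 0.1, 0, 0, 0, 0, 0, 0.1, 0, 0, 0, 0, 0, 0, 0, 0, 0, 0, 0, 0, 0, 0, 0])

```text
time: 39.3
position: [0.5629, 0.0754, 0.0884]
tool_rot: [-0.0, 1.0, 0.0, -0.029]
wrist_force: [3.1, 3.9, 6.6]
gripper_width: 0.231
grasp_force: 60.0
```

```bash
python3 tilt.py | grep -v "^0.0"
```

```text
[0.5629 0.0754 0.0884] [3.4 4.1 6.2]
846 [ 0.0016  0.001   0.0069 -0.0099] res 0.00026 foot at [0.0014 0.0014]
top plane 604 [0.0225 0.0074 0.0433]
plane 17774 [-0.0016 -0.      0.0603]
plane 1069 [0.0043 0.0005 0.0514]
```

The edge still pushes toward (+x, +y), so I'm following that direction in small steps.

>>> step_arm(targets=[0.04, -0.05, -0.08, 0, 0, 0, 0.05, -0.06, -0.06, 0, 0, 0, 0.05, -0.06, 0, 0, 0, 0, 0.05, -0.06, 0, 0, 0, 0, 0.04, -0.06, 0, 0, 0, 0, 0, 0, 0, 0, 0, 0, 0, 0, 0, 0, 0, 0, 0, 0, 0, 0, 0, 0])

```text
time: 40.35
position: [0.5642, 0.0779, 0.0883]
tool_rot: [0.0, 1.0, 0.0, -0.03]
wrist_force: [2.6, -0.5, -2.5]
gripper_width: 0.234
grasp_force: 60.0
```

```bash
python3 tilt.py | grep -v "^0.0"
```

```text
[0.5642 0.0779 0.0884] [ 2.5  0.3 -2.5]
838 [ 0.0012  0.0007  0.0215 -0.0023] res 0.00026 foot at [0.0004 0.0007]
top plane 605 [0.0174 0.002  0.0432]
plane 17570 [-0.0014  0.0001  0.0604]
plane 1163 [-0.0038 -0.0015  0.0544]
```

It dropped in: no vertical load and the pad at rest. Pressing down in a limited step.

>>> step_arm(targets=[0.05, 0, 0.05, 0, 0, 0, 0.01, 0, 0.15, 0, 0, 0, 0.01, 0, 0.2, 0, 0, 0, 0.01, 0, 0.2, 0, 0, 0, 0.01, 0, 0.2, 0, 0, 0, 0.01, 0, 0.2, 0, 0, 0, 0, 0, 0, 0, 0, 0, 0, 0, 0, 0, 0, 0])

```text
time: 41.4
position: [0.5647, 0.0779, 0.0784]
tool_rot: [-0.0, 1.0, 0.0, -0.03]
wrist_force: [2.0, 0.6, -2.9]
gripper_width: 0.235
grasp_force: 60.0
```

```bash
python3 tilt.py | grep -v "^0.0"
```

```text
[0.5647 0.0779 0.0785] [ 1.8  0.3 -3.4]
814 [0.001  0.0006 0.0277 0.0007] res 0.00026 foot at [-0.0001  0.0006]
top plane 610 [0.0049 0.0038 0.0434]
plane 18271 [-0.0011 -0.      0.0603]
plane 1251 [-0.0011 -0.0011  0.0543]
```

>>> step_arm(targets=[0, 0, 0.2, 0, 0.5, 0, 0, 0, 0.2, 0, 0.5, 0, 0.01, 0, 0.2, 0, 0, 0, 0.01, 0, 0.2, 0, 0, 0, 0.01, 0, 0.2, 0, 0, 0, 0.01, 0, 0.2, 0, 0, 0, 0.01, 0, 0.2, 0, 0, 0, 0, 0, 0.1, 0, 0, 0])

```text
time: 42.45
position: [0.5647, 0.0779, 0.0636]
tool_rot: [-0.0, 1.0, 0.0, -0.021]
wrist_force: [0.9, 0.6, 1.1]
gripper_width: 0.23
grasp_force: 60.0
```

```bash
python3 tilt.py | grep -v "^0.0"
```

```text
[0.5647 0.0779 0.0635] [ 1.7  0.8 -0.9]
798 [ 0.0006  0.0007  0.0206 -0.0023] res 0.00026 foot at [-0.0001  0.0008]
top plane 636 [0.0042 0.0047 0.0435]
plane 19655 [-0.001  -0.0001  0.0603]
plane 1367 [-0.0121 -0.001   0.0546]
```

Nearly home. I'll press the last 1.2 mm, then release and rise.

>>> step_arm(targets=[0, 0, 0.06, 0, 0, 0, 0, 0, 0.06, 0, 0, 0, 0, 0, 0, 0, 0, 0, 0, 0, 0, 0, 0, 0, 0, 0, 0, 0, 0, 0, 0, 0, 0, 0, 0, 0, 0, 0, 0, 0, 0, 0, 0, 0, 0, 0, 0, 0])

```text
time: 43.5
position: [0.5647, 0.0779, 0.0625]
tool_rot: [0.0, 1.0, 0.0, -0.021]
wrist_force: [0.9, 0.8, 1.3]
gripper_width: 0.233
grasp_force: 60.0
```

>>> step_arm(targets=[0, 0, 0, 0, 0, 0, 0, 0, 0, 0, 0, 0, 0, 0, 0, 0, 0, 0, 0, 0, 0, 0, 0, 0, 0, 0, -0.5, 0, 0, 0, 0, 0, -1.5, 0, 0, 0, 0, 0, -3, 0, 0, 0, 0, 0, -3, 0, 0, 0], gripper=0.45)

```text
time: 44.5
position: [0.5682, 0.0779, 0.1445]
tool_rot: [0.0, 1.0, 0.0, -0.02]
wrist_force: [0.8, -0.3, 1.3]
gripper_width: 0.447
grasp_force: 0.0
```

Run:
```python
from h import *
p,d,c,M=cam("wrist"); cv2.imwrite("pics/end.png",cv2.resize(p[60:320,100:420,::-1],None,fx=1.5,fy=1.5))
vs,us=np.mgrid[0:384,0:512]; uv=np.c_[us.ravel(),vs.ravel()]; o,dr,_=rays(uv,c,M); X=o+dr*d.ravel()[:,None]
q=X[(X[:,2]>.1)&(X[:,2]<.115)&(np.hypot(X[:,0]-.565,X[:,1]-.078)<.02)]; print(len(q),q.mean(0).round(4),np.median(q[:,2]).round(4),q.min(0).round(4),q.max(0).round(4))
k=np.linalg.lstsq(np.c_[q[:,:2]-q[:,:2].mean(0),np.ones(len(q))],q[:,2],rcond=None)[0]; print(k.round(4)); o=pose()[1]; print(o["time"],o["wrist_force"].round(1))
```

```text
503 [0.5671 0.0786 0.106 ] 0.1063 [0.5554 0.0679 0.1001] [0.5768 0.0893 0.1079]
[-0.0882  0.0063  0.106 ]
44.55 [1.4 0.2 3.7]
```

View pics/end.png

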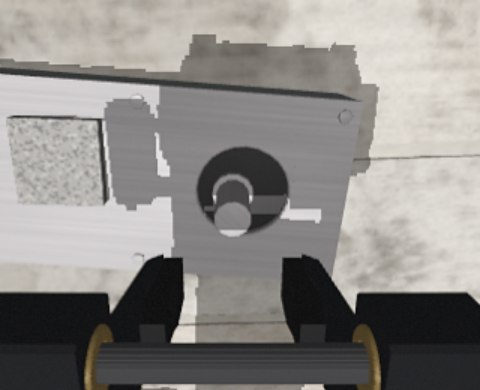

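The picture shows the pin standing in the window at (232,200), its top at z = 0.106 as expected when fully home, and the gripper clear. One quick tilt check using only the top face.

Run:
```python
from h import *
p,d,c,M=cam("wrist")
vs,us=np.mgrid[0:384,0:512]; uv=np.c_[us.ravel(),vs.ravel()]; o,dr,_=rays(uv,c,M); X=o+dr*d.ravel()[:,None]
n=np.hypot(X[:,0]-.567,X[:,1]-.0786)
q=X[(X[:,2]>.1035)&(X[:,2]<.112)&(np.hypot(X[:,0]-.5655,X[:,1]-.0786)<.008)]
print(len(q),np.linalg.lstsq(np.c_[q[:,:2]-q[:,:2].mean(0),np.ones(len(q))],q[:,2],rcond=None)[0].round(4))
from scipy.optimize import least_squares
P=X[(X[:,2]>.066)&(X[:,2]<.102)&(n<.016)&(X[:,0]>.570)]-[.567,.0786,.08]
f=least_squares(lambda q:np.hypot(P[:,0]-q[0]-q[2]*P[:,2],P[:,1]-q[1]-q[3]*P[:,2])-.011,[0,0,0,0],loss="soft_l1",f_scale=.0005); print(len(P),f.x.round(4),np.abs(f.fun).mean())
```

```text
250 [0.0123 0.0037 0.1065]
240 [-0.0019 -0.      0.0106  0.0027] 0.0001783640897819124
```

The pin is upright within about 0.012 rad and home. Handing in.

```bash
python3 -c "
from station import env
print(env.finish_job())"
```

```text
the job is handed in; nothing more can be done
None
```

The stop pin is fully home in the pad's socket, upright within about 0.012 rad, let go with the gripper clear, and the job was handed in at about 45 s; the judge's result isn't shown.

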